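# Load and close a centrifuge bucket

### The arm

A 6-joint arm with a two-finger parallel gripper is mounted at the origin on a cart in front of the work surface, level with it; the furniture and walls round the work are solid. World frame = base frame: x ahead of the robot, y to its left, z up, the work surface at z = 0. Lengths are in m, angles in rad, forces in N, time in s.
With the tool pointing down it reaches from about 0.4 to 0.825 m from the base axis. Payload 7 kg.
Tool frame: the origin (TCP) lies midway between the tips of the shut fingers; the grasp point (between the pads) lies 19 mm behind it; z points along the fingers, y is the line along which they close (so a half turn about z gives the same grasp; the last joint's range is limited). The gripper opens to 88 mm and grips with 3 to 60 N. Pads are 19 mm wide; open, the fingers measure 130 mm over their backs; the gripper's body (78 mm by 193 mm) begins 47 mm behind the grasp point.
Start: joints at [-0.934, 0.359, 0.012, 0, -1.224, -0.288], TCP at [0.231, -0.634, 0.227] pointing down, gripper open.
Joint ranges: [-3.07, 3.07], [-1.43, 2.12], [-1.02, 1.25], [-3.03, 1.67], [-3.05, -0], [-3.03, 3.03]. Speed limits (rad/s): [2.39, 2.39, 3.01, 3.14, 3.14, 3.14].

### API

Orientations are given as a 3x3 rotation matrix whose columns are the frame's x, y, z axes.
In Python, from bench import manip gives the robot as it stands.
- The arm moves only by the tool send_rows, never from a script. Its argument "motion" is a list of rows, each a list of 7 numbers: the opening, from -1 (shut) to 1 (fully open), then the shift along the world's x, y, z normalised to -1 to 1, where 1 is 0.5 m, then the turn, a rotation vector about the world's x, y, z normalised to -1 to 1, where 1 is 8 degrees. In form: [[jaw, tx, ty, tz, ax, ay, az], ...]. A call has 1 to 12 rows; each row shifts and turns the commanded pose from where the row before left it; what a row does not reach is not made up. A row lasts 1/8 s, in which the tool goes at most 62.5 mm and 10.7 degrees, less where a joint would pass 70% of its speed; a pose out of reach is approached as far as the arm can. A call with a number of a shift or a turn outside -1 to 1 is refused whole. A call with a gripper value outside its range is refused whole. The fingers move at their own pace and stop on an object; "newtons" is the grip in N (left out, the last holds). Time passes only in rows, so rows that do not move let the fingers close. It gives the time, the measured TCP pose, the force, the opening and the grip force at its end, in the units of the state.
- manip.state(): the state, without advancing time (a new reading comes with each control period).
- manip.read_camera(name): name is "scene" or "side" or "wrist"; returns the picture (384x512x3 uint8, red, green, blue); there is no depth.
- manip.get_calibration(name): a dict with "fx", "fy", "cx", "cy" (pixels), "R" (3x3) and "t" (3): a world point X has camera coordinates R X + t; the wrist camera has in their place "tool_from_camera" (4x4, takes a point from camera to tool coordinates, whose origin is the TCP and whose axes are the flange's). Camera axes: x right, y down, z forward; pixel columns grow to the right and rows downward; lengths in m; the calibration is good to about 2 mm. The wrist camera is an equidistant fisheye: a pixel r from the principal point sees the ray r / f radians off the axis. A picture is of the moment at which its call begins: read the wrist's pose just before it. get_calibration takes no time and is no camera call.
- manip.hand_in(): hands the job in; it is judged then, once.
The state is a dict: "clock": time; "qpos": joint angles; "dq": joint speeds; "joint_torque": joint torques, N m; "ee_pos": TCP position; "orientation": TCP orientation; "ft_force": force on the tool from outside, world axes, zero at the start; "ft_torque": the same for the moment, N m; "grip_width": finger opening in m; "grasp_force": force on a finger pad.
Only numpy, scipy, OpenCV 4.12 (cv2) and the standard library are available. Lean on these libraries where they do the work, as an engineer would, in place of code of your own. Each camera call takes 0.05 s, during which the arm holds its last target. There are 200 camera calls.

### The job

Get the centrifuge bucket ready to spin: first set the empty four-place tube insert into it, all the way down, then move the two tall tubes from the rack, keeping them upright, into two holes of the insert that lie opposite each other, fully home, so that the bucket hangs in balance. Last, close it with the clear cap so that it sits level on the rim. Leave the short tube in its place and the gauze roll and timer where they are.

Things in the scene. Friction and masses are not known exactly. Their poses are not given: they have to be found in the camera images.
- bucket: Round aluminium centrifuge bucket, open at the top, standing fixed on the bench: outside diameter 106 mm, inside 94 mm clear, height 78 mm, inner floor 6 mm above its origin; two small lugs on its sides, 62 mm out along its y axis and no higher than 53 mm. Origin at the centre of its underside, z up.
- insert: Loose round grey tube insert, 86 mm wide, 70 mm high, flat top with 4 open holes and a steel lifting post, 14 mm thick, up to z = 104 mm: take it there, tips just above the top. Origin: centre of the underside, z up. Hole centres 26 mm out along own +x, +y, -x, -y; 20 mm wide, flared to 27 at the top, floor at z = 8 mm. Tapered foot; fully down, its origin is 6 mm above the bucket's. 110 g.
- cap: Loose clear domed cap, skirt flared to 128 mm diameter at the open foot, black round knob on top: 24 mm thick, z = 74 to 104 mm, take it there with the tips above 77 mm. Origin: centre of the open foot, z up. 90 g. The skirt goes over the bucket's rim; seated, its origin is about 62 mm above the bucket's. It clears the loaded tubes and the post by 8 mm or more.
- tube_a: Tall capped sample tube, 110 mm high, upright in the rack: body 16 mm thick, cap 22 mm thick from z = 85 to 110 mm, to be taken from above. Origin: centre of the bottom, z towards the cap. 15 g. Over the insert, close the fingers along the line square to the radius from the post to the hole, as the post is in the way along it. In the insert its cap stands proud of the bucket's rim.
- tube_b: The second tall capped tube, the same as tube_a.
- tube_short: Short capped tube, 89 mm high, body 14 mm and cap 16 mm in diameter, standing in the same rack, clearly lower than the two tall ones; it stays there. Origin at the centre of its bottom.
- rack: Fixed white tube rack, three places in one row, 140 x 56 x 60 mm. Origin: centre of the underside, z up, x along the row; places at x = -45, 0 and 45 mm (which tube is in which varies), open holes of 19 mm; the tubes stand on a floor 6 mm above the origin. There is room for fingers closing along the rack's y axis, square to the row.
- gauze_roll: Bystander: white wrapped gauze roll standing alone on the bench, between the big tray of tubes and the box of packets, 38 mm in diameter, 62 mm high. Origin at the centre of its underside.
- timer: Bystander: small flat white timer lying on the bench to the right of the work, 68 x 62 x 16 mm. Origin at the centre of its underside.
There are look-alikes about, which are no part of the job. Leave any purple look-alike of the tube_a alone.

How it is judged:
On the way, in this order (a step that is already met when the one before it is completed fails the run):
1. the insert is fully down in the bucket, with no tube in it yet (horizontal distance between insert and bucket below 0.008 m and z of insert in the frame of bucket between 0.002 and 0.01 m and angle between insert's own z axis and vertical below 0.07 rad and not (horizontal distance between tube_a and insert below 0.04 m) and not (horizontal distance between tube_b and insert below 0.04 m)), for 0.2 s.
2. both tall tubes stand fully home in two opposite holes of the insert, which is down in the bucket, the cap still off (horizontal distance between insert and bucket below 0.008 m and z of insert in the frame of bucket between 0.002 and 0.01 m and angle between insert's own z axis and vertical below 0.07 rad and horizontal distance between tube_a and tube_b above 0.045 m and z of tube_a in the frame of insert between 0.004 and 0.013 m and horizontal distance between each of tube_a, tube_b and insert below 0.034 m and angle between each of tube_a, tube_b's own z axis and vertical below 0.15 rad and z of tube_b in the frame of insert between 0.004 and 0.013 m and horizontal distance between cap and bucket above 0.05 m), for 0.2 s.
At the end, for the whole second after the job is handed in: Insert down in the bucket (8 mm off centre at most, level); both tall tubes home in opposite holes (bottoms within 5 mm of the hole floor, over 45 mm apart); cap seated level on the rim (8 mm off centre at most, height within 5 mm); all four released and at rest (horizontal distance between each of insert, cap and bucket below 0.008 m and z of insert in the frame of bucket between 0.002 and 0.01 m and angle between each of insert, cap's own z axis and vertical below 0.07 rad and horizontal distance between tube_a and tube_b above 0.045 m and z of tube_a in the frame of insert between 0.004 and 0.013 m and horizontal distance between each of tube_a, tube_b and insert below 0.034 m and angle between each of tube_a, tube_b's own z axis and vertical below 0.15 rad and z of tube_b in the frame of insert between 0.004 and 0.013 m and z of cap in the frame of bucket between 0.056 and 0.067 m and linear speed of each of insert, tube_a, tube_b, cap below 0.02 m/s); the robot touches nothing.
It fails at once if a tall tube is tipped over (more than about 45 degrees) (angle between any of tube_a, tube_b's own z axis and vertical above 0.8 rad).
It fails at once if the short tube is moved from its place (distance of tube_short from where it was at the start of the episode above 0.02 m).
It fails at once if the gauze roll or the timer is shoved away (30 mm) (distance of any of gauze_roll, timer from where it was at the start of the episode above 0.03 m).
It also fails if it takes over 134 s, if anything falls off the work surface, if the arm or the gripper's body presses on something with over 40 N, if the wrist force passes 120 N, or if a joint passes its speed limit or range.

## Working session

There is one attempt and no reset: what is moved stays moved. The work goes in short steps, Python scripts to look and compute and a tool call to move; the robot and the scene stay as the last step left them, time stands still between calls to the robot, and variables do not carry over. Pictures are saved under pics/ and viewed, at most 14 in all, crops included, and the job is handed in when it is done.

Besides the shell and the picture viewer there is one more tool, called after ">>>" in YAML: its name, and indented under it one key for each argument. send_rows: Moves the arm, as the interface text tells. Scaled input: -1 to 1 covers 0.5 m each way for a shift and 8 degrees each way for a turn. Its arguments: {"type":"object","properties":{"motion":{"type":"array"},"newtons":{"type":"number"}},"required":["motion"]}

```bash
mkdir -p pics; ls; python3 - <<'E'
from bench import manip
import cv2,numpy as np
s=manip.state();print({k:np.round(v,3).tolist() for k,v in s.items()})
for n in("scene","side","wrist"):
    im=manip.read_camera(n);cv2.imwrite(f"pics/{n}0.png",im[...,::-1])
    print(n,{k:np.round(v,4).tolist() for k,v in manip.get_calibration(n).items()})
E
```

```text
pics
{'clock': 0.0, 'qpos': [-0.934, 0.359, 0.011, -0.0, -1.224, -0.288], 'dq': [-0.0, -0.0, 0.001, 0.0, 0.003, -0.001], 'joint_torque': [0.001, -58.273, 29.305, 6.997, 0.007, -0.0], 'ee_pos': [0.231, -0.634, 0.226], 'orientation': [[-0.94, -0.342, -0.001], [-0.342, 0.94, 0.001], [0.0, 0.002, -1.0]], 'ft_force': [-0.333, 0.169, -0.321], 'ft_torque': [0.008, -0.026, -0.021], 'grasp_force': 0.0, 'grip_width': 0.088}
scene {'fx': 365.7348, 'fy': 365.7348, 'cx': 254.3909, 'cy': 189.1309, 'R': [[0.9358, -0.3523, 0.0081], [-0.3033, -0.8167, -0.4909], [0.1796, 0.457, -0.8712]], 't': [-0.5798, 0.1345, 1.0493]}
side {'fx': 366.9897, 'fy': 366.9897, 'cx': 249.6724, 'cy': 191.8811, 'R': [[-0.8498, -0.527, -0.0031], [-0.3409, 0.5542, -0.7593], [0.4019, -0.6443, -0.6507]], 't': [0.4568, 0.2813, 0.8368]}
wrist {'fx': 297.3186, 'fy': 297.3186, 'cx': 253.0516, 'cy': 191.9349, 'tool_from_camera': [[0.0003, -0.9596, -0.2814, 0.0754], [1.0, 0.0002, 0.0003, -0.0012], [-0.0002, -0.2814, 0.9596, -0.1578], [0.0, 0.0, 0.0, 1.0]]}
```

View pics/scene0.png

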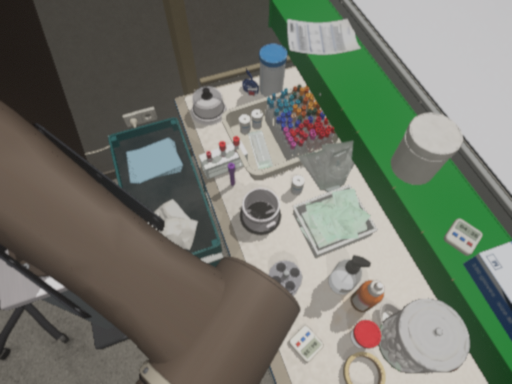

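View pics/side0.png

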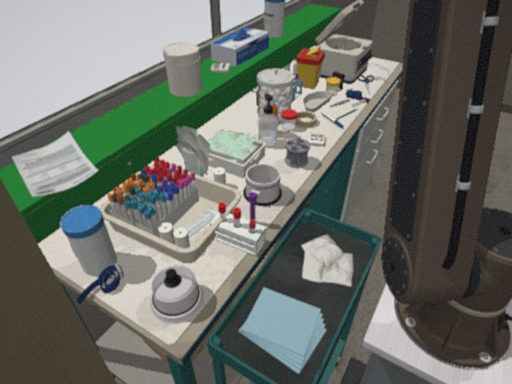

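Scene: the bucket is at (260,210), the insert at (285,277), the cap at (208,103), and the rack with red caps at (209,155), (222,145) and (236,140). A purple look-alike tube stands at (232,175). The side view shows them at (263,183), (297,152), (175,290) and (242,230), with purple at (253,205). I'll take close crops next.

```bash
python3 - <<'E'
import cv2,numpy as np
a=cv2.imread("pics/scene0.png");b=cv2.imread("pics/side0.png")
def c(im,x,y,w,h,f):return cv2.resize(im[y:y+h,x:x+w],None,fx=f,fy=f,interpolation=cv2.INTER_CUBIC)
top=np.hstack([c(a,190,80,80,60,5),c(a,190,130,80,60,5)])
bot=np.hstack([c(a,230,185,80,60,5),c(a,250,245,80,60,5)])
cv2.imwrite("pics/c1.png",np.vstack([top,bot]))
top=np.hstack([c(b,140,255,80,60,5),c(b,205,185,80,60,5)])
bot=np.hstack([c(b,225,150,80,60,5),c(b,260,125,80,60,5)])
cv2.imwrite("pics/c2.png",np.vstack([top,bot]))
E
```

```text
(no output)
```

View pics/c1.png

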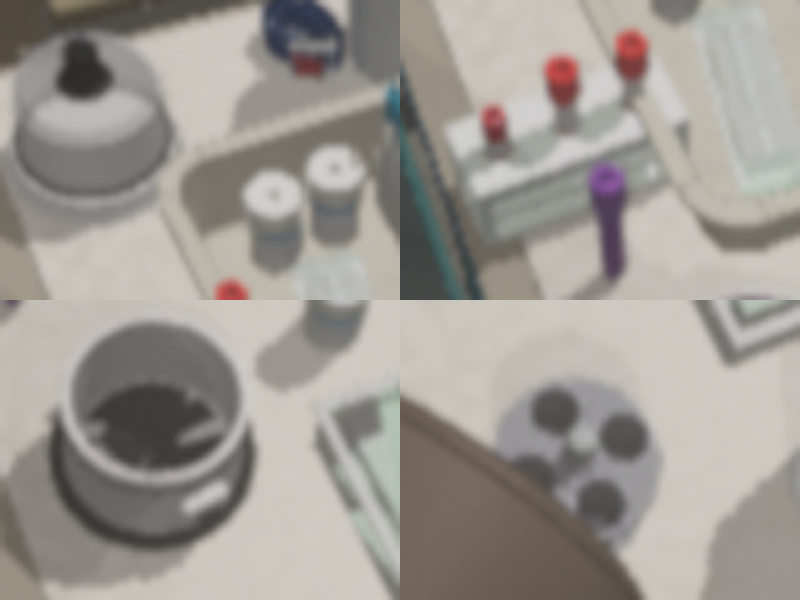

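View pics/c2.png

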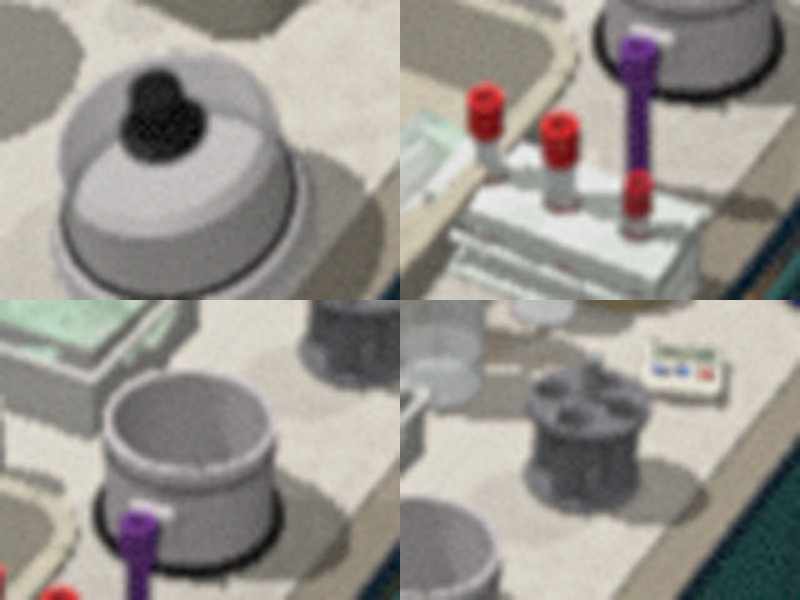

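Crops confirm the choice. Candidates for the tall tubes: the red caps at scene (222,143) and (236,138) are the tall ones. The red cap at (209,155) is the short one, and the purple tube at (232,165) is the look-alike. Now triangulating.

```bash
cat > h.py <<'E'
from bench import manip
import cv2,numpy as np
from scipy.optimize import least_squares
def ray(n,p,st=None):
    c=manip.get_calibration(n);v=np.array([(p[0]-c["cx"])/c["fx"],(p[1]-c["cy"])/c["fy"]])
    if n!="wrist":
        R=np.array(c["R"]);t=np.array(c["t"]);d=R.T@np.r_[v,1];return -R.T@t,d/np.linalg.norm(d)
    T=np.array(c["tool_from_camera"]);th=np.linalg.norm(v);d=np.r_[v/th*np.sin(th),np.cos(th)]
    R=np.array(st["orientation"]);return np.array(st["ee_pos"])+R@T[:3,3],R@T[:3,:3]@d
def tri(rays):
    A=sum(np.eye(3)-np.outer(d,d) for o,d in rays);b=sum((np.eye(3)-np.outer(d,d))@o for o,d in rays)
    X=np.linalg.solve(A,b);return X,max(np.linalg.norm(np.cross(X-o,d)) for o,d in rays)
def atz(r,z): o,d=r;return o+d*(z-o[2])/d[2]
def proj(n,X,st=None):
    c=manip.get_calibration(n);X=np.atleast_2d(X)
    if n!="wrist":
        q=X@np.array(c["R"]).T+c["t"];q=q[:,:2]/q[:,2:];
    else:
        T=np.array(c["tool_from_camera"]);p=(X-st["ee_pos"])@np.array(st["orientation"]);p=(p-T[:3,3])@T[:3,:3]
        r=np.linalg.norm(p[:,:2],axis=1,keepdims=True);q=p[:,:2]/r*np.arctan2(r,p[:,2:])
    return q*[c["fx"],c["fy"]]+[c["cx"],c["cy"]]
def snap(f):
    import pickle
    st=manip.state();im=manip.read_camera("wrist")[...,::-1].copy();cv2.imwrite(f"pics/{f}.png",im);pickle.dump(st,open(f"{f}.pkl","wb"));return st,im
E
python3 - <<'E'
from h import *
P=dict(bucketrim=((261,205.4),(263,174.8)),post=((286.4,272),(298.6,138)),knob=((206,89.6),(171.4,271)),tA=((222.4,143),(237,209.4)),tB=((236.2,138.4),(222,204)),short=((208.8,152.5),(252.6,221)))
for k,(a,b) in P.items():
    X,e=tri([ray("scene",a),ray("side",b)]);print(k,X.round(3),round(e,4))
for p in((555,410),(625,437),(600,503),(533,470)):print(atz(ray("scene",(250+(p[0]-400)/5,245+(p[1]-300)/5)),.07).round(3))
for p in ((145,505),(200,510)):pass
E
```

```text
bucketrim [ 0.582 -0.149  0.069] 0.0004
post [ 0.567 -0.356  0.095] 0.0024
knob [0.559 0.292 0.104] 0.0006
tA [0.54  0.06  0.114] 0.0016
tB [0.584 0.063 0.113] 0.001
short [0.495 0.057 0.093] 0.0015
[ 0.567 -0.332  0.07 ]
[ 0.595 -0.358  0.07 ]
[ 0.569 -0.384  0.07 ]
[ 0.544 -0.357  0.07 ]
```

>>> send_rows:
  motion:
    - [1,0.09,0.091,0.008,0,0,-0.417]
    - [1,0.09,0.091,0.008,0,0,-0.417]
    - [1,0.09,0.091,0.008,0,0,-0.417]
    - [1,0.09,0.091,0.008,0,0,-0.417]
    - [1,0.09,0.091,0.008,0,0,-0.417]
    - [1,0.09,0.091,0.008,0,0,-0.417]
    - [1,0,0,0,0,0,0]
    - [1,0,0,0,0,0,0]

```text
clock: 1.15
ee_pos: [0.4939, -0.3678, 0.2496]
orientation: [[-1.0, -0.001, -0.001], [-0.001, 1.0, 0.0], [0.001, 0.0, -1.0]]
ft_force: [0.3, -0.5, 0.3]
grip_width: 0.0876
grasp_force: 0.0
```

```bash
python3 - <<'E'
from h import *
st,im=snap("w1")
print(np.round(st["ee_pos"],4),np.round(st["orientation"],3).tolist(),np.round(st["qpos"],2))
cv2.imwrite("pics/w1b.png",cv2.resize(im,(800,600),interpolation=cv2.INTER_CUBIC))
a=manip.read_camera("scene")[...,::-1];cv2.imwrite("pics/s1.png",a)
E
```

```text
[ 0.4939 -0.3678  0.2496] [[-1.0, -0.001, -0.001], [-0.001, 1.0, 0.0], [0.001, 0.0, -1.0]] [-0.32  0.25 -0.09 -0.   -1.23 -1.25]
```

View pics/w1b.png

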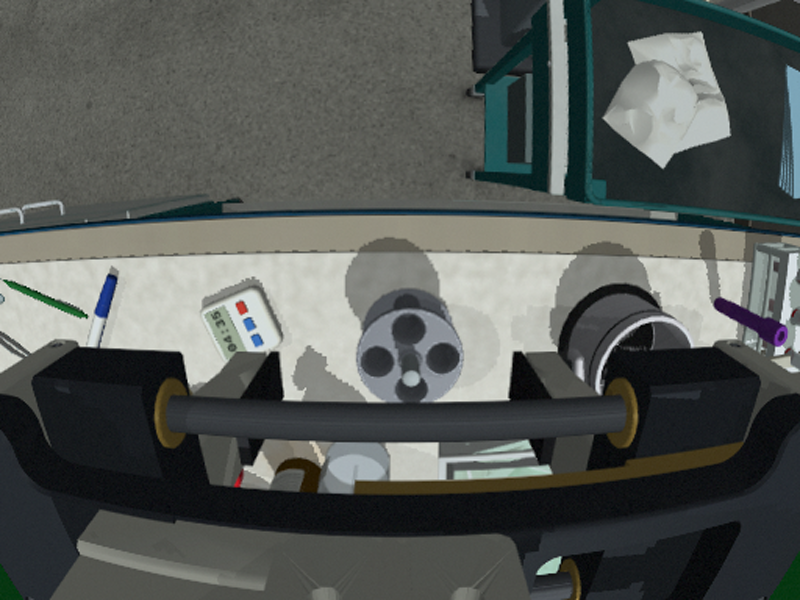

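The wrist view shows the insert top at (411,356) in the 800-wide picture. Its post top is at (411,380), and its holes are at (408,329), (377,360), (443,358) and (411,390). The bucket rim is partly visible at (643,345).

```bash
python3 - <<'E'
from h import *
import pickle
st=pickle.load(open("w1.pkl","rb"))
for p in((408,329),(377,360),(443,358),(411,390)):print("hole",atz(ray("wrist",(p[0]*.64,p[1]*.64),st),.07).round(4))
print("post",atz(ray("wrist",(411*.64,380*.64),st),.104).round(4))
print("post tri",tri([ray("wrist",(411*.64,380*.64),st),ray("scene",(286.4,272)),ray("side",(298.6,138))]))
for p in ((357,356),(464,356),(411,308),(411,404)): print("edge",atz(ray("wrist",(p[0]*.64,p[1]*.64),st),.07).round(4))
# obstacles: pump bottle, purple
print(tri([ray("scene",(352,262)),ray("side",(268,108))]),tri([ray("scene",(232,165)),ray("side",(252.5,194))]))
E
python3 - <<'E'
import cv2
im=cv2.imread("pics/s1.png");cv2.imwrite("pics/s1c.png",cv2.resize(im[180:330,190:390],None,fx=4,fy=4,interpolation=cv2.INTER_CUBIC))
E
```

```text
hole [ 0.541  -0.3587  0.07  ]
hole [ 0.5672 -0.383   0.07  ]
hole [ 0.5656 -0.3307  0.07  ]
hole [ 0.594  -0.3557  0.07  ]
post [ 0.5681 -0.3571  0.104 ]
post tri (array([ 0.56861452, -0.35651646,  0.09612075]), np.float64(0.003875797231258362))
edge [ 0.5638 -0.3988  0.07  ]
edge [ 0.564  -0.3139  0.07  ]
edge [ 0.524  -0.3566  0.07  ]
edge [ 0.6071 -0.3555  0.07  ]
(array([ 0.71248096, -0.40108092,  0.14636429]), np.float64(0.0022913171604113432)) (array([ 0.54163802, -0.01827042,  0.107435  ]), np.float64(0.0020963588348186187))
```

View pics/s1c.png

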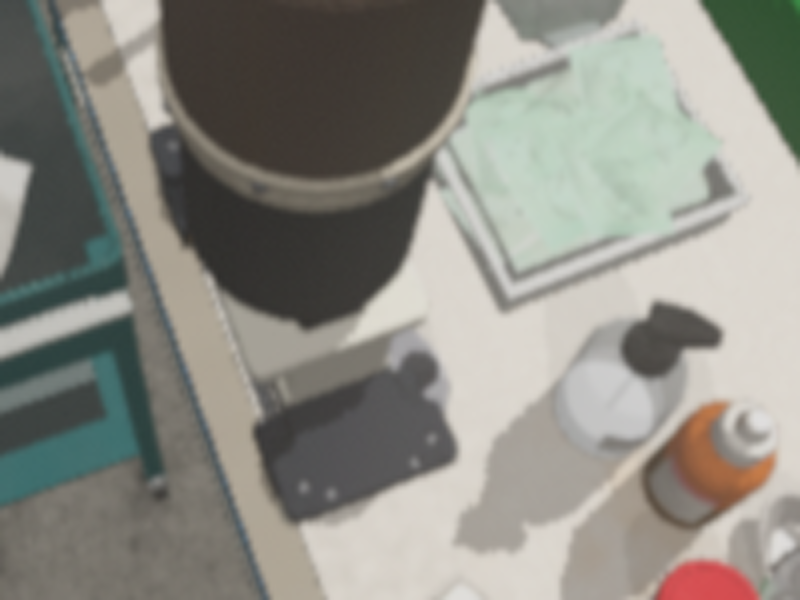

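The insert is at (0.567,-0.357) with a yaw of about 3°. The tall pump bottle at (0.71,-0.40) is clear of the gripper. Going to the post.

>>> send_rows:
  motion:
    - [1,0.073,0.011,0,0,0,0]
    - [1,0.073,0.011,0,0,0,0]
    - [0.2,0,0,-0.08,0,0,0]
    - [0,0,0,-0.08,0,0,0]
    - [0,0,0,-0.08,0,0,0]
    - [0,0,0,-0.07,0,0,0]
    - [0,0,0,-0.03,0,0,0]
    - [0,0,0,0,0,0,0]
  newtons: 25

```text
clock: 2.25
ee_pos: [0.566, -0.358, 0.0794]
orientation: [[-1.0, 0.002, -0.002], [0.002, 1.0, 0.0], [0.002, 0.0, -1.0]]
ft_force: [-0.3, 0.6, 0.5]
grip_width: 0.0437
grasp_force: 0.0
```

Close on the post and lift a little.

>>> send_rows:
  motion:
    - [-1,0,0,-0.004,0,0,0]
    - [-1,0,0,0,0,0,0]
    - [-1,0,0,0,0,0,0]
    - [-1,0,0,0,0,0,0]
    - [-1,0,0,0.06,0,0,0]
    - [-1,0,0,0.08,0,0,0]
    - [-1,0,0,0.08,0,0,0]
    - [-1,0,0,0,0,0,0]
  newtons: 30

```text
clock: 3.25
ee_pos: [0.5687, -0.358, 0.1922]
orientation: [[-1.0, 0.0, 0.006], [0.0, 1.0, -0.003], [-0.006, -0.003, -1.0]]
ft_force: [0.6, 0.2, -0.8]
grip_width: 0.013
grasp_force: 30.0
```

```bash
python3 - <<'E'
from h import *
st,im=snap("w2")
print(np.round(st["ee_pos"],4),np.round(st["orientation"],3).tolist(),st["grip_width"],st["ft_force"])
cv2.imwrite("pics/w2b.png",cv2.resize(im[100:340,180:500],(800,600),interpolation=cv2.INTER_CUBIC))
E
```

```text
[ 0.5687 -0.358   0.1922] [[-1.0, 0.0, 0.006], [0.0, 1.0, -0.003], [-0.006, -0.003, -1.0]] 0.013041396946766872 [ 0.58228357  0.21313766 -0.80527419]
```

View pics/w2b.png

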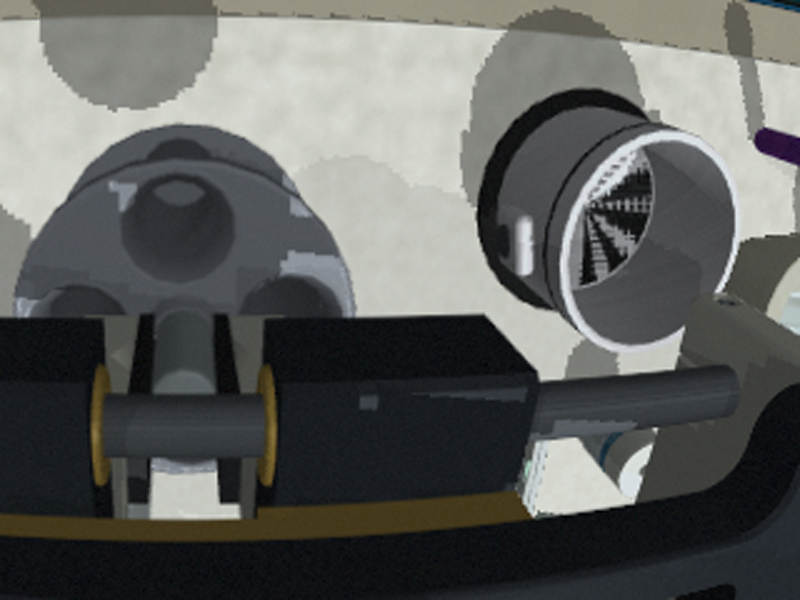

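The insert hangs level in the fingers, and the bucket's white rim is fully visible around crop (648,240). Next I fit the rim circle in this picture and the two fixed views.

```bash
cat > rim.py <<'E'
from h import *
import pickle
from scipy.optimize import minimize
def fit(items,x0=(0.582,-0.149),z=0.078,ri=.0475,ro=.0525):
    a=np.linspace(0,2*np.pi,180,endpoint=False);u=np.c_[np.cos(a),np.sin(a)]
    def sc(c,n,im,st,zz=z):
        def s(r):
            X=np.c_[np.array(c)+r*u,np.full(180,zz)];q=proj(n,X,st).astype(np.float32)
            return cv2.remap(im,q[:,0].reshape(1,-1),q[:,1].reshape(1,-1),cv2.INTER_LINEAR).ravel().astype(float)
        return np.mean(s((ri+ro)/2)*2-s(ri-.005)-s(ro+.005))
    for n,im,st in items:
        g=cv2.GaussianBlur(cv2.cvtColor(im,cv2.COLOR_BGR2GRAY),(0,0),.7)
        best=max((sc((x0[0]+i*.001,x0[1]+j*.001),n,g,st),i,j) for i in range(-15,16) for j in range(-15,16))
        print(n,round(best[0],1),(x0[0]+best[1]*.001,x0[1]+best[2]*.001))
E
python3 - <<'E'
from rim import *
I=lambda f:cv2.imread(f"pics/{f}.png")
fit([("scene",I("scene0"),None),("side",I("side0"),None),("wrist",I("w2"),pickle.load(open("w2.pkl","rb")))])
E
```

```text
scene 76.8 (0.582, -0.147)Traceback (most recent call last):
  File "<stdin>", line 3, in <module>
  File "rim.py", line 13, in fit
    best=max((sc((x0[0]+i*.001,x0[1]+j*.001),n,g,st),i,j) for i in range(-15,16) for j in range(-15,16))
  File "rim.py", line 13, in <genexpr>
    best=max((sc((x0[0]+i*.001,x0[1]+j*.001),n,g,st),i,j) for i in range(-15,16) for j in range(-15,16))
              ~~^^^^^^^^^^^^^^^^^^^^^^^^^^^^^^^^^^^^
  File "rim.py", line 10, in sc
    return np.mean(s((ri+ro)/2)*2-s(ri-.005)-s(ro+.005))
                                  ~^^^^^^^^^
  File "rim.py", line 8, in s
    X=np.c_[np.array(c)+r*u,np.full(180,zz)];q=proj(n,X,st).astype(np.float32)
                                               ~~~~^^^^^^^^
  File "h.py", line 15, in proj
    c=manip.get_calibration(n);X=np.atleast_2d(X)
ValueError: time passes only in moves, steps and waits
```

```bash
sed -i 's/manip.get_calibration(n)/cal(n)/' h.py; sed -i '3a import functools\ncal=functools.lru_cache(None)(lambda n: manip.get_calibration(n))' h.py
python3 - <<'E'
from rim import *
I=lambda f:cv2.imread(f"pics/{f}.png")
fit([("scene",I("scene0"),None),("side",I("side0"),None),("wrist",I("w2"),pickle.load(open("w2.pkl","rb")))])
E
```

```text
scene 76.8 (0.582, -0.147)
side 52.4 (0.581, -0.145)
wrist 165.5 (0.581, -0.148)
```

>>> send_rows:
  motion:
    - [-1,0.004,0.084,0,0,0,0]
    - [-1,0.004,0.084,0,0,0,0]
    - [-1,0.004,0.084,0,0,0,0]
    - [-1,0.006,0.084,0,0,0,0]
    - [-1,0.006,0.084,0,0,0,0]
    - [-1,0,0,-0.02,0,0,0]
    - [-1,0,0,-0.02,0,0,0]
    - [-1,0,0,0,0,0,0]

```text
clock: 4.3
ee_pos: [0.5777, -0.148, 0.1661]
orientation: [[-1.0, 0.002, -0.003], [0.002, 1.0, 0.0], [0.003, 0.0, -1.0]]
ft_force: [0.2, 0.5, -0.8]
grip_width: 0.0131
grasp_force: 30.0
```

```bash
python3 - <<'E'
from h import *
st,im=snap("w3")
print(np.round(st["ee_pos"],4),np.round(st["orientation"],3).tolist())
cv2.imwrite("pics/w3b.png",cv2.resize(im[120:300,130:370],(800,600),interpolation=cv2.INTER_CUBIC))
import pickle
s2=pickle.load(open("w2.pkl","rb"));print(atz(ray("wrist",(251.2,192),s2),s2["ee_pos"][2]-.0074)-s2["ee_pos"])
E
```

```text
[ 0.5777 -0.148   0.1661] [[-1.0, 0.002, -0.003], [0.002, 1.0, 0.0], [0.003, 0.0, -1.0]]
[-0.02658243 -0.00195251 -0.0074    ]
```

View pics/w3b.png

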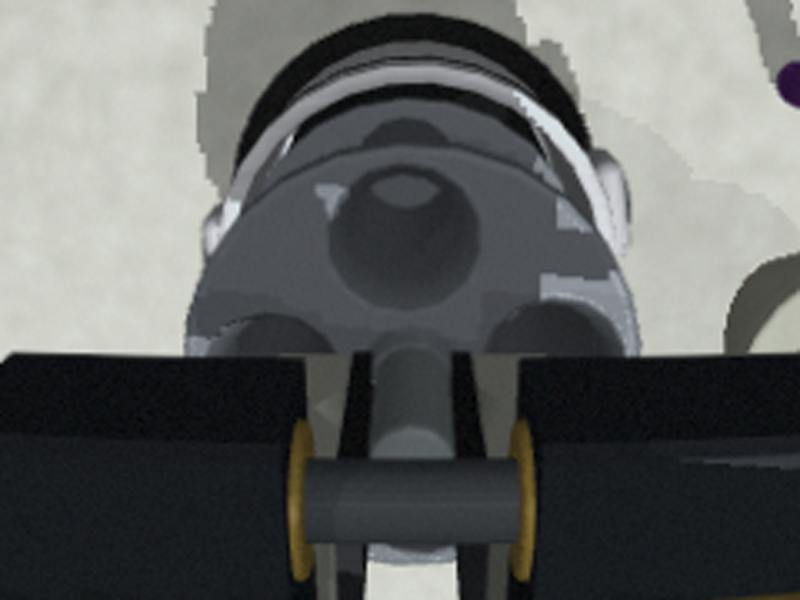

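The insert hangs over the bucket, slightly to the near side (x short by about 3.5 mm). I'll correct that while lowering.

>>> send_rows:
  motion:
    - [-1,0.007,0.001,0,0,0,0]
    - [-1,0,0,-0.02,0,0,0]
    - [-1,0,0,-0.02,0,0,0]
    - [-1,0,0,-0.02,0,0,0]
    - [-1,0,0,0,0,0,0]

```text
clock: 4.97
ee_pos: [0.5816, -0.1467, 0.1366]
orientation: [[-1.0, 0.001, -0.002], [0.001, 1.0, -0.0], [0.002, -0.0, -1.0]]
ft_force: [1.0, 0.3, -0.5]
grip_width: 0.0136
grasp_force: 30.0
```

>>> send_rows:
  motion:
    - [-1,0,-0.001,-0.03,0,0,0]
    - [-1,0,0,-0.03,0,0,0]
    - [-1,0,0,-0.02,0,0,0]
    - [-1,0,0,-0.012,0,0,0]
    - [-1,0,0,-0.008,0,0,0]
    - [-1,0,0,0,0,0,0]

```text
clock: 5.72
ee_pos: [0.5824, -0.1472, 0.0879]
orientation: [[-1.0, 0.001, -0.0], [0.001, 1.0, -0.0], [0.0, -0.0, -1.0]]
ft_force: [-0.3, -0.4, -1.2]
grip_width: 0.0134
grasp_force: 30.0
```

>>> send_rows:
  motion:
    - [-1,0,0,-0.006,0,0,0]
    - [-1,0,0,-0.004,0,0,0]
    - [-1,0,0,0,0,0,0]
    - [-0.3,0,0,0,0,0,0]
    - [-0.3,0,0,0,0,0,0]
    - [-0.3,0,0,0,0,0,0]
    - [0,0,0,0.08,0,0,0]
    - [0,0,0,0.1,0,0,0]
    - [0,0,0,0.1,0,0,0]
    - [0,-0.08,0.08,0,0,0,0]
    - [0,-0.08,0.08,0,0,0,0]
    - [0,0,0,0,0,0,0]

```text
clock: 7.22
ee_pos: [0.5002, -0.0656, 0.2236]
orientation: [[-1.0, -0.002, 0.001], [-0.002, 1.0, 0.001], [-0.001, 0.001, -1.0]]
ft_force: [0.8, -0.3, 0.4]
grip_width: 0.0439
grasp_force: 0.0
```

```bash
python3 - <<'E'
from h import *
st,im=snap("w4")
print(np.round(st["ee_pos"],4),np.round(st["orientation"],3).tolist())
cv2.imwrite("pics/w4b.png",cv2.resize(im[100:340,120:440],(800,600),interpolation=cv2.INTER_CUBIC))
E
```

```text
[ 0.5002 -0.0656  0.2236] [[-1.0, -0.002, 0.001], [-0.002, 1.0, 0.001], [-0.001, 0.001, -1.0]]
```

View pics/w4b.png

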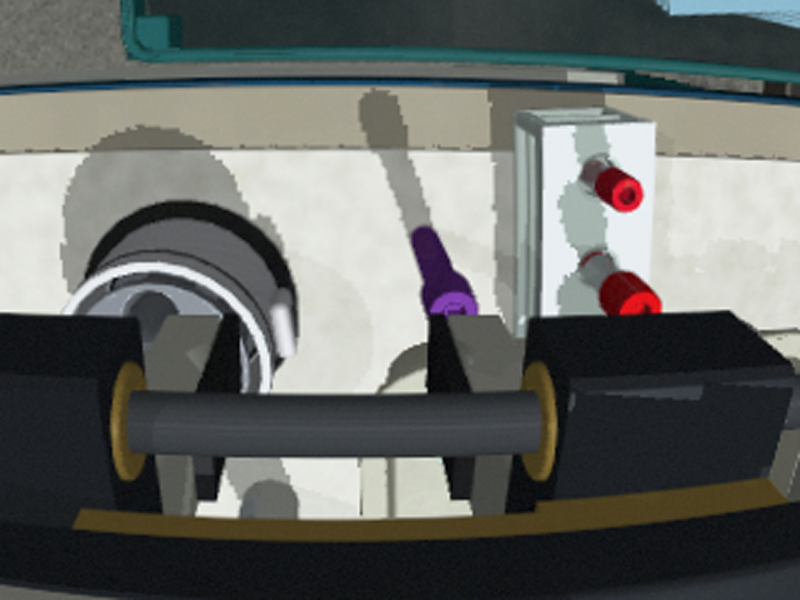

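The insert is inside the bucket. The short tube's cap is at crop (627,192) and the mid tall tube's at (645,300). Next I move over for a view of both the tubes and the insert.

>>> send_rows:
  motion:
    - [0,0.08,0.03,0.04,0,0,0]
    - [0,0.08,0.03,0.04,0,0,0]
    - [0,0,0,0,0,0,0]

```text
clock: 7.65
ee_pos: [0.5859, -0.037, 0.2631]
orientation: [[-1.0, 0.0, 0.001], [0.0, 1.0, -0.001], [-0.001, -0.001, -1.0]]
ft_force: [-0.9, -0.7, -1.4]
grip_width: 0.0438
grasp_force: 0.0
```

```bash
python3 - <<'E'
from h import *
st,im=snap("w5")
print(np.round(st["ee_pos"],4),np.round(st["orientation"],3).tolist())
cv2.imwrite("pics/w5b.png",cv2.resize(im[60:300,120:440],(800,600),interpolation=cv2.INTER_CUBIC))
E
```

```text
[ 0.5859 -0.037   0.2631] [[-1.0, 0.0, 0.001], [0.0, 1.0, -0.001], [-0.001, -0.001, -1.0]]
```

View pics/w5b.png

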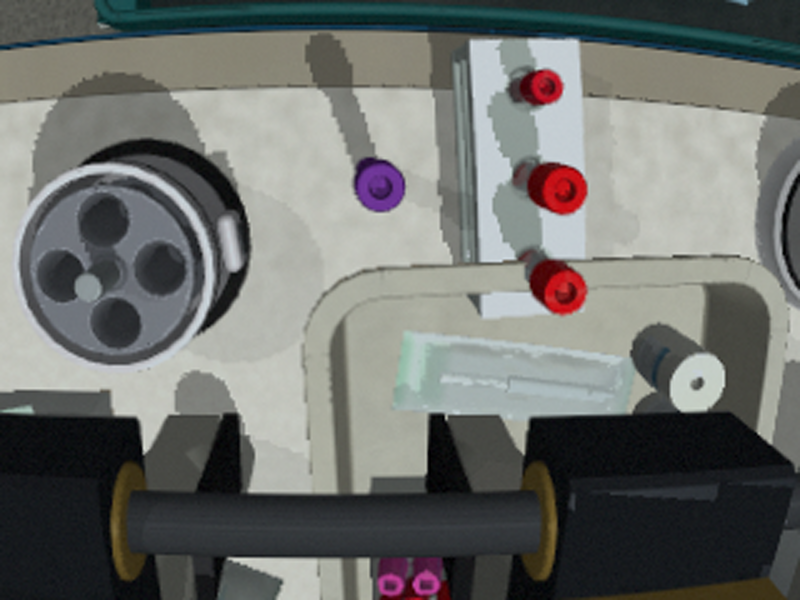

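A clear view in crop pixels: cap tops at short (546,87), tall (564,188) and tall (565,290). The insert's holes are at (103,219), (160,267), (115,322) and (60,274), with the post top at (88,288).

```bash
python3 - <<'E'
from rim import *
st=pickle.load(open("w5.pkl","rb"));W=lambda x,y:ray("wrist",(120+x/2.5,60+y/2.5),st)
print("A",tri([W(564,188),ray("scene",(222.4,143)),ray("side",(237,209.4))]),atz(W(564,188),.116))
print("B",tri([W(565,290),ray("scene",(236.2,138.4)),ray("side",(222,204))]),atz(W(565,290),.116))
print("short",atz(W(546,87),.095))
H=np.array([atz(W(*p),.076) for p in((103,219),(160,267),(115,322),(60,274))]);print(H.round(4),H.mean(0),"post",atz(W(88,288),.110),"purple",atz(W(380,184),.11))
fit([("wrist",cv2.imread("pics/w5.png"),st)])
E
```

```text
A (array([0.53899493, 0.06052075, 0.11419051]), np.float64(0.0020709012813687794)) [0.53792333 0.05995571 0.116     ]
B (array([0.58347979, 0.0635715 , 0.11348107]), np.float64(0.001316193562016654)) [0.58234572 0.06330422 0.116     ]
short [0.49455733 0.05660935 0.095     ]
[[ 0.5565 -0.1484  0.076 ]
 [ 0.5806 -0.121   0.076 ]
 [ 0.6081 -0.1459  0.076 ]
 [ 0.5833 -0.1731  0.076 ]] [ 0.58213543 -0.14708149  0.076     ] post [ 0.58272858 -0.14676065  0.11      ] purple [ 0.53866783 -0.01805597  0.11      ]
wrist 152.2 (0.582, -0.147)
```

>>> send_rows:
  motion:
    - [0,-0.003,0.1,0,0,0,0]
    - [0,-0.003,0.1,-0.04,0,0,0]
    - [0,0,0,-0.08,0,0,0]
    - [0,0,0,-0.08,0,0,0]
    - [0,0,0,0,0,0,0]
    - [0,0,0,0,0,0,0]
  newtons: 12

```text
clock: 8.45
ee_pos: [0.5801, 0.0623, 0.1642]
orientation: [[-1.0, 0.001, 0.001], [0.001, 1.0, -0.0], [-0.001, -0.0, -1.0]]
ft_force: [-0.3, 0.0, 0.5]
grip_width: 0.044
grasp_force: 0.0
```

>>> send_rows:
  motion:
    - [0,0.005,0.002,-0.05,0,0,0]
    - [0,0,0,-0.05,0,0,0]
    - [0,0,0,-0.04,0,0,0]
    - [0,0,0,-0.012,0,0,0]
    - [0,0,0,0,0,0,0]
    - [-1,0,0,0,0,0,0]
    - [-1,0,0,0,0,0,0]
    - [-1,0,0,0,0,0,0]
    - [-1,0,0,0,0,0,0]

```text
clock: 9.57
ee_pos: [0.5822, 0.0639, 0.0875]
orientation: [[-1.0, 0.0, 0.001], [0.0, 1.0, 0.0], [-0.001, 0.0, -1.0]]
ft_force: [0.3, -0.7, 3.2]
grip_width: 0.0219
grasp_force: 12.0
```

Gripped at 21.9 mm, the width of the cap. Lift straight up.

>>> send_rows:
  motion:
    - [-1,0,0,0.04,0,0,0]
    - [-1,0,0,0.06,0,0,0]
    - [-1,0,0,0.08,0,0,0]
    - [-1,0,0,0.08,0,0,0]
    - [-1,0.01,-0.08,0,0,0,0]
    - [-1,0.01,-0.09,0,0,0,0]
    - [-1,0.01,-0.09,0,0,0,0]
    - [-1,0.01,-0.08,0,0,0,0]
    - [-1,0.01,-0.08,0,0,0,0]
    - [-1,0,0,0,0,0,0]
    - [-1,0,0,0,0,0,0]

```text
clock: 10.95
ee_pos: [0.6066, -0.1463, 0.2166]
orientation: [[-1.0, 0.001, -0.001], [0.001, 1.0, 0.0], [0.001, 0.0, -1.0]]
ft_force: [0.0, -0.6, -0.1]
grip_width: 0.0216
grasp_force: 12.0
```

```bash
python3 - <<'E'
from h import *
st,im=snap("w6")
print(np.round(st["ee_pos"],4),np.round(st["orientation"],3).tolist(),st["grip_width"])
cv2.imwrite("pics/w6b.png",cv2.resize(im[110:290,130:370],(800,600),interpolation=cv2.INTER_CUBIC))
E
```

```text
[ 0.6066 -0.1463  0.2166] [[-1.0, 0.001, -0.001], [0.001, 1.0, 0.0], [0.001, 0.0, -1.0]] 0.021610635469504525
```

View pics/w6b.png

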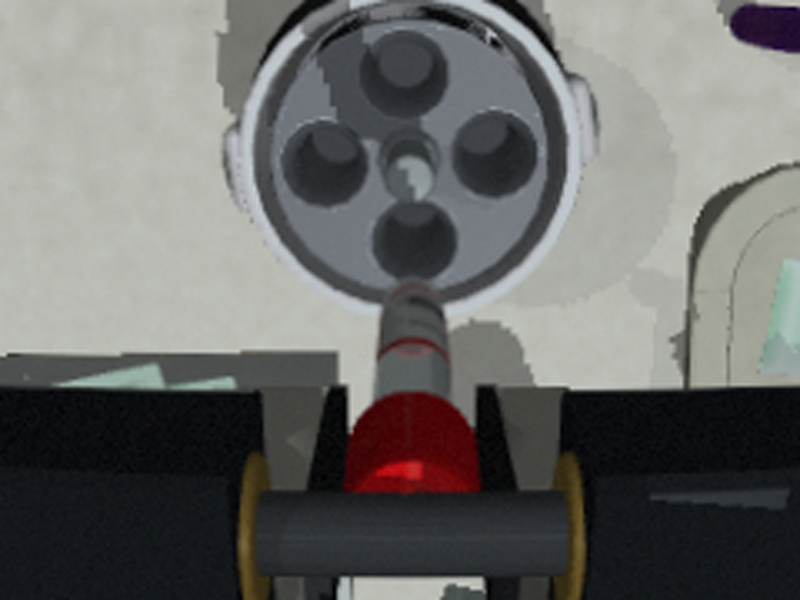

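The tube hangs straight, its bottom at crop (412,298). The far hole's centre is at (415,241), with the other holes at (404,74), (325,162) and (495,153).

```bash
python3 - <<'E'
from rim import *
st=pickle.load(open("w6.pkl","rb"));W=lambda x,y:ray("wrist",(130+x*.3,110+y*.3),st)
print(atz(W(412,298),.136),[atz(W(*p),.076).round(4) for p in((415,241),(404,74),(325,162),(495,153))])
E
```

```text
[ 0.60794825 -0.14659036  0.136     ] [array([ 0.6085, -0.1455,  0.076 ]), array([ 0.5567, -0.1488,  0.076 ]), array([ 0.5835, -0.173 ,  0.076 ]), array([ 0.5808, -0.1211,  0.076 ])]
```

>>> send_rows:
  motion:
    - [-1,0.001,0.002,-0.03,0,0,0]
    - [-1,0,0,-0.04,0,0,0]
    - [-1,0,0,-0.04,0,0,0]
    - [-1,0,0,-0.01,0,0,0]
    - [-1,0,0,0,0,0,0]

```text
clock: 11.62
ee_pos: [0.6073, -0.1448, 0.1566]
orientation: [[-1.0, -0.0, -0.001], [-0.0, 1.0, -0.0], [0.001, -0.0, -1.0]]
ft_force: [0.8, -0.1, -0.9]
grip_width: 0.0214
grasp_force: 12.0
```

>>> send_rows:
  motion:
    - [-1,0.001,-0.001,-0.02,0,0,0]
    - [-1,0,0,-0.03,0,0,0]
    - [-1,0,0,-0.03,0,0,0]
    - [-1,0,0,-0.02,0,0,0]
    - [-1,0,0,-0.012,0,0,0]
    - [-1,0,0,0,0,0,0]

```text
clock: 12.38
ee_pos: [0.6077, -0.1458, 0.1005]
orientation: [[-1.0, 0.001, -0.001], [0.001, 1.0, -0.0], [0.001, -0.0, -1.0]]
ft_force: [0.9, -0.1, 0.4]
grip_width: 0.0217
grasp_force: 12.0
```

>>> send_rows:
  motion:
    - [-1,0,0,-0.006,0,0,0]
    - [-1,0,0,-0.004,0,0,0]
    - [-1,0,0,0,0,0,0]
    - [0,0,0,0,0,0,0]
    - [0,0,0,0,0,0,0]
    - [0,0,0,0,0,0,0]
    - [0,0,0,0.06,0,0,0]
    - [0,0,0,0.08,0,0,0]
    - [0,-0.034,0.1,0.05,0,0,0]
    - [0,-0.034,0.1,0,0,0,0]
    - [0,-0.034,0.1,0,0,0,0]
    - [0,-0.036,0.1,0,0,0,0]

```text
clock: 13.88
ee_pos: [0.5382, 0.0557, 0.1913]
orientation: [[-1.0, 0.001, 0.001], [0.001, 1.0, 0.0], [-0.001, 0.0, -1.0]]
ft_force: [1.6, 0.1, -0.9]
grip_width: 0.0438
grasp_force: 0.0
```

```bash
python3 - <<'E'
from h import *
st,im=snap("w7")
print(np.round(st["ee_pos"],4),np.round(st["orientation"],3).tolist(),st["grip_width"])
cv2.imwrite("pics/w7b.png",cv2.resize(im[60:300,60:380],(800,600),interpolation=cv2.INTER_CUBIC))
E
```

```text
[0.5382 0.0557 0.1913] [[-1.0, 0.001, 0.001], [0.001, 1.0, 0.0], [-0.001, 0.0, -1.0]] 0.04381615737307809
```

View pics/w7b.png

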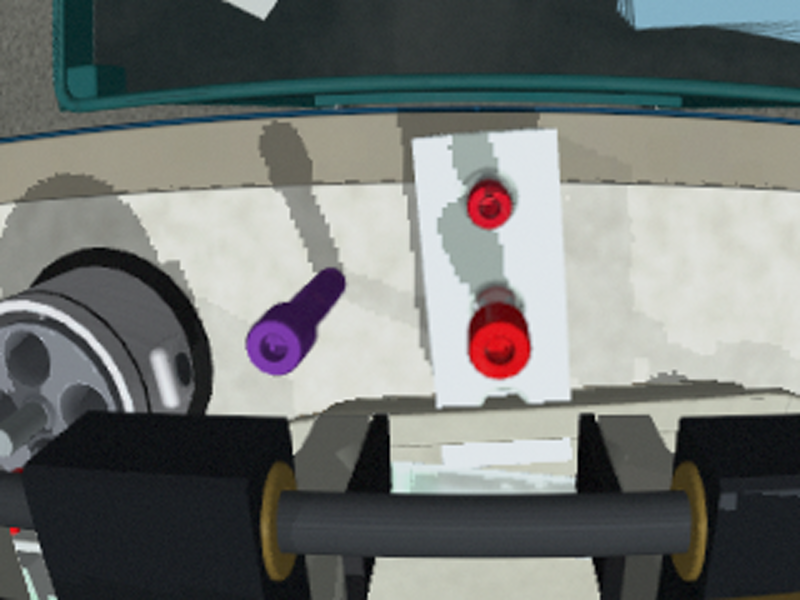

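Tube A's cap is at crop (500,350) and the rack is undisturbed. Lower onto it.

>>> send_rows:
  motion:
    - [0,0.001,0.008,0,0,0,0]
    - [0,0,0,0,0,0,0]
    - [0,0,0,-0.05,0,0,0]
    - [0,0,0,-0.05,0,0,0]
    - [0,0,0,-0.05,0,0,0]
    - [0,0,0,-0.04,0,0,0]
    - [0,0,0,-0.016,0,0,0]
    - [0,0,0,0,0,0,0]
    - [-1,0,0,0,0,0,0]
    - [-1,0,0,0,0,0,0]
    - [-1,0,0,0,0,0,0]
    - [-1,0,0,0,0,0,0]

```text
clock: 15.42
ee_pos: [0.5397, 0.0584, 0.0885]
orientation: [[-1.0, 0.0, 0.001], [0.0, 1.0, 0.0], [-0.001, 0.0, -1.0]]
ft_force: [-0.5, 0.4, 2.4]
grip_width: 0.0217
grasp_force: 12.0
```

>>> send_rows:
  motion:
    - [-1,0,0,0.04,0,0,0]
    - [-1,0,0,0.06,0,0,0]
    - [-1,0,0,0.09,0,0,0]
    - [-1,0,0,0.09,0,0,0]
    - [-1,0.007,-0.08,0,0,0,0]
    - [-1,0.007,-0.09,0,0,0,0]
    - [-1,0.007,-0.09,0,0,0,0]
    - [-1,0.007,-0.08,0,0,0,0]
    - [-1,0.006,-0.074,0,0,0,0]
    - [-1,0,0,-0.02,0,0,0]
    - [-1,0,0,0,0,0,0]

```text
clock: 16.8
ee_pos: [0.5555, -0.1486, 0.2168]
orientation: [[-1.0, 0.001, -0.002], [0.001, 1.0, 0.0], [0.002, 0.0, -1.0]]
ft_force: [0.2, -0.2, -1.1]
grip_width: 0.0215
grasp_force: 12.0
```

```bash
python3 - <<'E'
from h import *
st,im=snap("w8")
print(np.round(st["ee_pos"],4),np.round(st["orientation"],3).tolist(),st["grip_width"])
cv2.imwrite("pics/w8b.png",cv2.resize(im[110:290,130:370],(800,600),interpolation=cv2.INTER_CUBIC))
E
```

```text
[ 0.5555 -0.1486  0.2168] [[-1.0, 0.001, -0.002], [0.001, 1.0, 0.0], [0.002, 0.0, -1.0]] 0.02154673475355983
```

View pics/w8b.png

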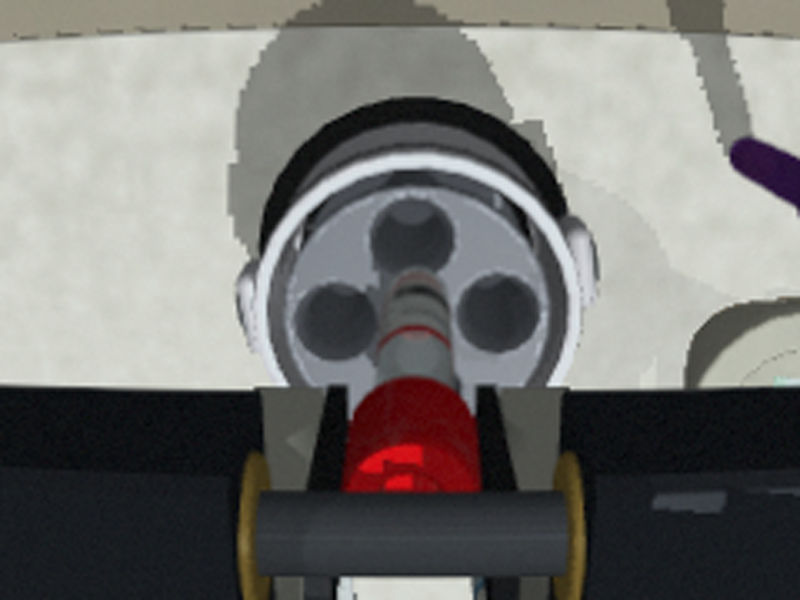

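The second tube hangs with its bottom at crop (416,290). The near hole is at (412,236).

```bash
python3 - <<'E'
from rim import *
st=pickle.load(open("w8.pkl","rb"));W=lambda x,y:ray("wrist",(130+x*.3,110+y*.3),st)
print(atz(W(416,290),.134),[atz(W(*p),.076).round(4) for p in((412,236),(337,321),(500,312))])
E
```

```text
[ 0.55531245 -0.1478712   0.134     ] [array([ 0.5557, -0.1487,  0.076 ]), array([ 0.5836, -0.1727,  0.076 ]), array([ 0.5807, -0.1207,  0.076 ])]
```

>>> send_rows:
  motion:
    - [-1,0.001,-0.001,-0.03,0,0,0]
    - [-1,0,0,-0.04,0,0,0]
    - [-1,0,0,-0.04,0,0,0]
    - [-1,0,0,-0.01,0,0,0]
    - [-1,0,0,0,0,0,0]

```text
clock: 17.48
ee_pos: [0.5569, -0.1489, 0.1578]
orientation: [[-1.0, -0.0, -0.001], [-0.0, 1.0, -0.0], [0.001, -0.0, -1.0]]
ft_force: [0.4, -0.1, -0.5]
grip_width: 0.0221
grasp_force: 12.0
```

>>> send_rows:
  motion:
    - [-1,-0.001,0,-0.02,0,0,0]
    - [-1,0,0,-0.03,0,0,0]
    - [-1,0,0,-0.03,0,0,0]
    - [-1,0,0,-0.02,0,0,0]
    - [-1,0,0,-0.012,0,0,0]
    - [-1,0,0,0,0,0,0]

```text
clock: 18.23
ee_pos: [0.5562, -0.1493, 0.1015]
orientation: [[-1.0, 0.001, -0.001], [0.001, 1.0, -0.0], [0.001, -0.0, -1.0]]
ft_force: [0.1, 0.1, -0.1]
grip_width: 0.0219
grasp_force: 12.0
```

>>> send_rows:
  motion:
    - [-1,0,0,-0.006,0,0,0]
    - [-1,0,0,-0.006,0,0,0]
    - [-1,0,0,0,0,0,0]
    - [0,0,0,0,0,0,0]
    - [0,0,0,0,0,0,0]
    - [0,0,0,0,0,0,0]
    - [0,0,0,0.06,0,0,0]
    - [0,0,0,0.08,0,0,0]
    - [0,0.02,0.05,0.1,0,0,0]
    - [0.5,0.02,0.1,0.05,0,0,0]
    - [0.5,0,0.11,0,0,0,0]
    - [0.5,0,0.11,0,0,0,0]

```text
clock: 19.73
ee_pos: [0.5763, 0.0373, 0.2414]
orientation: [[-1.0, 0.001, 0.001], [0.001, 1.0, 0.0], [-0.001, 0.0, -1.0]]
ft_force: [1.2, 0.4, -0.5]
grip_width: 0.0642
grasp_force: 0.0
```

>>> send_rows:
  motion:
    - [0.5,0.0,0.11,0,0,0,0]
    - [0.5,0,0.11,0,0,0,0]
    - [0.5,0.02,0.11,0,0,0,0]
    - [0.5,0.02,0.1,0,0,0,0]
    - [0.5,0,0,0,0,0,0]
    - [0.5,0,0,0,0,0,0]

```text
clock: 20.48
ee_pos: [0.596, 0.2507, 0.2405]
orientation: [[-1.0, 0.0, -0.001], [0.0, 1.0, -0.001], [0.001, -0.001, -1.0]]
ft_force: [-0.4, -0.6, -1.0]
grip_width: 0.0657
grasp_force: 0.0
```

```bash
python3 - <<'E'
from rim import *
st,im=snap("w9")
print(np.round(st["ee_pos"],4),np.round(st["orientation"],3).tolist(),st["grip_width"],st["qpos"].round(2))
for n in("scene","side"): cv2.imwrite(f"pics/{n}9.png",manip.read_camera(n)[...,::-1])
def red(im):
    h=cv2.cvtColor(im,cv2.COLOR_BGR2HSV);return cv2.inRange(h,(0,150,70),(8,255,255))|cv2.inRange(h,(172,150,70),(180,255,255))
for n in("scene","side","wrist"):
    I=im if n=="wrist" else cv2.imread(f"pics/{n}9.png")
    k,_,s,c=cv2.connectedComponentsWithStats(red(I))
    print(n,[(s[i].tolist(),c[i].round(1).tolist()) for i in range(1,k) if s[i][4]>20])
    print("expect",proj(n,[[.608,-.146,.111],[.5565,-.1485,.111]],st).round(1).tolist())
# knob
g=cv2.inRange(cv2.cvtColor(im,cv2.COLOR_BGR2GRAY),0,35);print("knob exp",proj("wrist",[[.559,.292,.104]],st))
k,_,s,c=cv2.connectedComponentsWithStats(g)
print([(s[i].tolist(),c[i].round(1).tolist()) for i in range(1,k) if s[i][4]>60])
E
```

```text
[0.596  0.2507 0.2405] [[-1.0, 0.0, -0.001], [0.0, 1.0, -0.001], [0.001, -0.001, -1.0]] 0.06571208762321407 [ 0.7   0.31 -0.03 -0.   -1.23 -2.27]
scene [([290, 117, 44, 20, 266], [313.4, 128.7]), ([250, 198, 6, 6, 28], [252.4, 200.1]), ([354, 321, 26, 26, 523], [367.0, 333.6])]
expect [[269.7, 194.6], [252.3, 201.2]]
side [([297, 49, 27, 16, 279], [309.9, 57.6]), ([282, 110, 16, 9, 117], [289.0, 114.1]), ([253, 158, 5, 8, 39], [254.9, 161.4]), ([267, 163, 7, 9, 44], [270.2, 166.7]), ([251, 219, 4, 9, 29], [252.1, 222.9])]
expect [[255.2, 161.5], [270.6, 166.5]]
wrist [([77, 87, 19, 13, 203], [86.2, 93.1])]
expect [[-21.1, 193.8], [-28.0, 159.0]]
knob exp [[295.1575902  145.79743751]]
[([15, 0, 77, 80, 2103], [42.8, 49.1]), ([304, 0, 3, 42, 115], [304.9, 21.5]), ([361, 0, 8, 111, 644], [364.9, 54.7]), ([155, 9, 16, 16, 63], [163.8, 15.6]), ([165, 29, 28, 19, 129], [177.0, 40.7]), ([22, 57, 286, 30, 922], [168.9, 65.6]), ([87, 87, 9, 11, 63], [91.1, 91.7]), ([246, 96, 43, 45, 77], [260.9, 111.0]), ([7, 125, 70, 17, 443], [45.5, 132.1]), ([276, 125, 35, 35, 837], [292.5, 141.0]), ([22, 146, 25, 49, 242], [39.1, 169.5]), ([349, 149, 124, 155, 6188], [408.8, 257.6]), ([0, 224, 512, 138, 24301], [207.1, 295.8]), ([175, 281, 14, 19, 169], [181.6, 290.1]), ([318, 281, 16, 18, 205], [325.8, 288.5]), ([344, 333, 134, 51, 2979], [413.1, 363.9]), ([491, 345, 18, 15, 65], [499.6, 353.2]), ([0, 361, 13, 22, 111], [4.5, 372.9])]
```

Both loaded tubes' caps are within 1–2 px of their fully-home projection. Now I'll put the camera vertically over the knob to centre on its axis.

>>> send_rows:
  motion:
    - [0.5,0.038,0.042,0,0,0,0]
    - [0.5,0.038,0.042,0,0,0,0]
    - [0.5,0,0,0,0,0,0]
    - [0.5,0,0,0,0,0,0]

```text
clock: 21.12
ee_pos: [0.6341, 0.2918, 0.241]
orientation: [[-1.0, 0.001, -0.0], [0.001, 1.0, -0.0], [0.0, -0.0, -1.0]]
ft_force: [-0.0, -0.3, -0.2]
grip_width: 0.0656
grasp_force: 0.0
```

```bash
python3 - <<'E'
from rim import *
st,im=snap("w10")
print(np.round(st["ee_pos"],4))
q=proj("wrist",[[.559,.292,.104]],st)[0];print(q)
g=cv2.inRange(cv2.cvtColor(im,cv2.COLOR_BGR2GRAY),0,45)
k,_,s,c=cv2.connectedComponentsWithStats(g)
for i in range(1,k):
    if s[i][4]>100 and np.linalg.norm(c[i]-q)<25: print(s[i],c[i],atz(ray("wrist",c[i],st),.104),atz(ray("wrist",c[i],st),.08))
x,y=(q-70).astype(int)
cv2.imwrite("pics/w10b.png",cv2.resize(im[max(y,0):y+140,x:x+140],(600,600),interpolation=cv2.INTER_CUBIC));print(x,y)
E
```

```text
[0.6341 0.2918 0.241 ]
[254.02465402 107.10024896]
[238  90  36  35 970] [255.39484536 106.83917526] [0.55874126 0.29334024 0.104     ] [0.55870913 0.293537   0.08      ]
184 37
```

View pics/w10b.png

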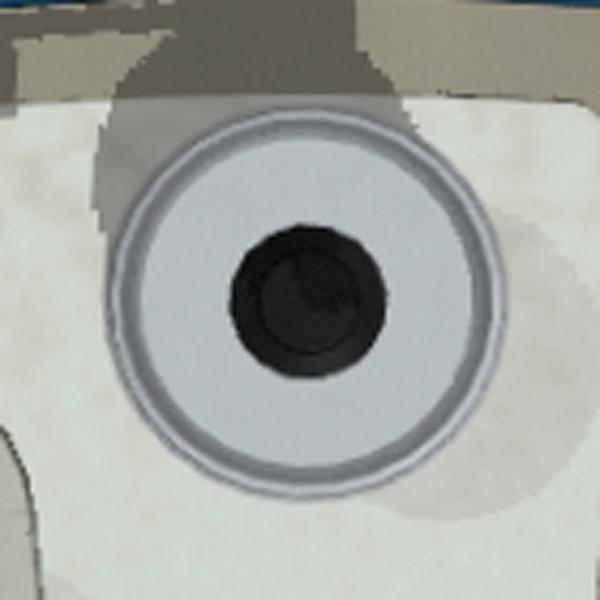

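The cap is centred at crop (307,303), with the knob concentric. Before lowering I check the clearance to the blue-lidded jar.

```bash
python3 - <<'E'
from h import *
print(tri([ray("scene",(272,52)),ray("side",(85,220))]),tri([ray("scene",(257,114)),ray("side",(166,228))]))
E
```

```text
(array([0.79474535, 0.31507055, 0.16197394]), np.float64(0.005379320362142796)) (array([0.69145589, 0.17131818, 0.06097238]), np.float64(0.0015830745292795241))
```

Clear: the jar is at x = 0.79. Descend to the knob.

>>> send_rows:
  motion:
    - [0.3,-0.075,0.001,0,0,0,0]
    - [0.3,-0.076,0.001,0,0,0,0]
    - [0.3,0,0,-0.08,0,0,0]
    - [0.3,0,0,-0.08,0,0,0]
    - [0.3,0,0,-0.08,0,0,0]
    - [0.3,0,0,-0.05,0,0,0]
    - [0.3,0,0,-0.02,0,0,0]
    - [0.3,0,0,0,0,0,0]
  newtons: 25

```text
clock: 22.18
ee_pos: [0.5588, 0.2934, 0.0863]
orientation: [[-1.0, 0.001, 0.0], [0.001, 1.0, -0.0], [-0.0, -0.0, -1.0]]
ft_force: [0.3, 0.5, 0.5]
grip_width: 0.0569
grasp_force: 0.0
```

>>> send_rows:
  motion:
    - [0.3,0,0,-0.01,0,0,0]
    - [-1,0,0,0,0,0,0]
    - [-1,0,0,0,0,0,0]
    - [-1,0,0,0,0,0,0]
    - [-1,0,0,0,0,0,0]

```text
clock: 22.8
ee_pos: [0.5589, 0.2939, 0.0811]
orientation: [[-1.0, 0.001, 0.0], [0.001, 1.0, 0.0], [-0.0, 0.0, -1.0]]
ft_force: [-0.5, 0.6, 1.9]
grip_width: 0.0237
grasp_force: 25.0
```

>>> send_rows:
  motion:
    - [-1,0,0,0.05,0,0,0]
    - [-1,0,0,0.08,0,0,0]
    - [-1,0,0,0.09,0,0,0]
    - [-1,0,0,0.09,0,0,0]
    - [-1,0.006,-0.08,0,0,0,0]
    - [-1,0.006,-0.1,0,0,0,0]
    - [-1,0.006,-0.1,0,0,0,0]
    - [-1,0.006,-0.1,0,0,0,0]
    - [-1,0.006,-0.1,0,0,0,0]
    - [-1,0.006,-0.1,0,0,0,0]
    - [-1,0.006,-0.1,0,0,0,0]
    - [-1,0,0,0,0,0,0]

```text
clock: 24.3
ee_pos: [0.5794, -0.0492, 0.2357]
orientation: [[-1.0, 0.004, -0.001], [0.004, 1.0, -0.0], [0.001, -0.0, -1.0]]
ft_force: [1.2, 0.8, -0.5]
grip_width: 0.0235
grasp_force: 25.0
```

>>> send_rows:
  motion:
    - [-1,0.003,-0.08,0,0,0,0]
    - [-1,0.002,-0.07,0,0,0,0]
    - [-1,0,-0.046,0,0,0,0]
    - [-1,0,0,0,0,0,0]
    - [-1,0,0,0,0,0,0]

```text
clock: 24.92
ee_pos: [0.5823, -0.1436, 0.2358]
orientation: [[-1.0, 0.0, -0.0], [0.0, 1.0, 0.0], [0.0, 0.0, -1.0]]
ft_force: [0.5, 0.2, -1.7]
grip_width: 0.0235
grasp_force: 25.0
```

```bash
python3 - <<'E'
from h import *
for n in("scene","side"): cv2.imwrite(f"pics/{n}11.png",manip.read_camera(n)[...,::-1])
st,im=snap("w11");print(st["ee_pos"])
E
```

```text
[ 0.58241824 -0.14329423  0.23591516]
```

>>> send_rows:
  motion:
    - [-1,-0.001,-0.008,-0.03,0,0,0]
    - [-1,0,0,-0.04,0,0,0]
    - [-1,0,0,-0.04,0,0,0]
    - [-1,0,0,-0.03,0,0,0]
    - [-1,0,0,0,0,0,0]

```text
clock: 25.7
ee_pos: [0.5809, -0.1482, 0.1643]
orientation: [[-1.0, 0.001, -0.003], [0.001, 1.0, 0.0], [0.003, 0.0, -1.0]]
ft_force: [-0.3, 0.9, -0.6]
grip_width: 0.0235
grasp_force: 25.0
```

>>> send_rows:
  motion:
    - [-1,0.002,0.002,-0.014,0,0,0]
    - [-1,0,0,-0.012,0,0,0]
    - [-1,0,0,-0.01,0,0,0]
    - [-1,0,0,-0.004,0,0,0]
    - [-1,0,0,0,0,0,0]

```text
clock: 26.32
ee_pos: [0.5828, -0.1473, 0.1459]
orientation: [[-1.0, 0.001, -0.0], [0.001, 1.0, -0.0], [0.0, -0.0, -1.0]]
ft_force: [0.5, -0.9, 0.1]
grip_width: 0.0237
grasp_force: 25.0
```

>>> send_rows:
  motion:
    - [-1,-0.001,0,-0.003,0,0,0]
    - [-1,0,0,-0.003,0,0,0]
    - [-1,0,0,0,0,0,0]

```text
clock: 26.7
ee_pos: [0.5827, -0.1473, 0.1436]
orientation: [[-1.0, 0.0, 0.001], [0.0, 1.0, -0.0], [-0.001, -0.0, -1.0]]
ft_force: [-0.9, 1.1, 2.7]
grip_width: 0.0238
grasp_force: 25.0
```

Contact at the expected height. Release, lift and view from straight above.

>>> send_rows:
  motion:
    - [0.1,0,0,0,0,0,0]
    - [0.1,0,0,0,0,0,0]
    - [0.1,0,0,0,0,0,0]
    - [0.1,0,0,0.06,0,0,0]
    - [0.1,0,0,0.1,0,0,0]
    - [0.1,0,0,0.1,0,0,0]
    - [0.1,0.05,0,0.05,0,0,0]
    - [0.1,0.05,0,0,0,0,0]
    - [0.1,0.05,0,0,0,0,0]
    - [0.1,0,0,0,0,0,0]
    - [0.1,0,0,0,0,0,0]

```text
clock: 28.08
ee_pos: [0.657, -0.1473, 0.2975]
orientation: [[-1.0, 0.001, -0.001], [0.001, 1.0, 0.0], [0.001, 0.0, -1.0]]
ft_force: [-0.5, -0.8, -0.1]
grip_width: 0.0484
grasp_force: 0.0
```

```bash
python3 - <<'E'
from h import *
st,im=snap("w12");print(np.round(st["ee_pos"],4))
X=[.582,-.147,.166]
def blob(n,I,q,t=45):
    k,_,s,c=cv2.connectedComponentsWithStats(cv2.inRange(cv2.cvtColor(I,cv2.COLOR_BGR2GRAY),0,t))
    return [(s[i].tolist(),c[i].round(1)) for i in range(1,k) if s[i][4]>20 and np.linalg.norm(c[i]-q)<20]
q=proj("wrist",[X],st)[0];b=blob("wrist",im,q);print("wrist",q,b)
for s,c in b: print(atz(ray("wrist",c,st),.15))
for n,f,K in(("scene","scene0",[.5587,.293,.104]),("side","side0",[.5587,.293,.104])):
    q=proj(n,[K])[0];print(n,"start",blob(n,cv2.imread(f"pics/{f}.png"),q),q)
    I=manip.read_camera(n)[...,::-1].copy();cv2.imwrite(f"pics/{n}12.png",I)
    q=proj(n,[X])[0];print(n,"now",blob(n,I,q),q)
E
```

```text
[ 0.657  -0.1473  0.2975]
wrist [254.10990296 107.37278085] [([235, 90, 37, 36, 1030], array([253. , 107.8]))]
[ 0.58243518 -0.14805974  0.15      ]
scene start [] [205.5458904   89.39385544]
scene now [] [261.38828098 187.78910799]
side start [([165, 270, 15, 17, 174], array([172.2, 278.1]))] [170.89595947 271.30303252]
side now [([258, 148, 11, 12, 88], array([263.2, 154.5]))] [263.25384615 148.60392937]
```

The cap is concentric with the bucket (0.582,-0.148), with a round and level outline and the height as expected. Handing in.

```bash
python3 -c "
from bench import manip
print(manip.hand_in())"
```

```text
the job is handed in; nothing more can be done
None
```

The job is handed in: the insert is down in the bucket, both tall tubes are home in opposite holes, and the cap sits level on the rim by my camera and force checks; the verdict was not shown.

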